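# Offer up a hinge leaf to its jamb and hold it for the pin

### The arm

A 6-joint arm with a two-finger parallel gripper is mounted at the origin on a cart in front of the work surface, level with it; the furniture and walls round the work are solid. World frame = base frame: x ahead of the robot, y to its left, z up, the work surface at z = 0. Lengths are in m, angles in rad, forces in N, time in s.
With the tool pointing down it reaches from about 0.35 to 0.775 m from the base axis. Payload 5.5 kg.
Tool frame: the origin (TCP) lies between the finger pads; the fingertips stand 11 mm ahead of it and the grasp point (between the pads) lies 8 mm behind it (tips_ahead is the distance from the TCP to the fingertips, in m); z points along the fingers, y is the line along which they close (so a half turn about z gives the same grasp; the last joint's range is limited). The gripper opens to 85 mm and grips with 20 to 120 N. Pads are 22 mm wide; open, the fingers measure 114 mm over their backs; the gripper's body (76 mm by 85 mm) begins 54 mm behind the grasp point. The pads swing forward as they close: fully open they stand 13 mm farther back than shut.
Start: joints at [1.092, 0.313, 0.046, 1.304, 0, 1.431], TCP at [0.191, 0.542, 0.242] pointing down, gripper open.
Joint ranges: [-2.76, 2.76], [-0.86, 1.69], [-1.03, 1.26], [-2.2, 2.34], [-1.47, 1.5], [-3.14, 3.14]. Speed limits (rad/s): [2.57, 2.57, 3.14, 3.14, 3.14, 3.14].

### API

Orientations are given as a unit quaternion [w, x, y, z].
In Python, from workcell import * gives the robot as it stands. The module is installed in compiled form; this text tells all that it offers.
- The arm moves only by the tool jog_arm, never from a script. Its argument "moves" is a list of rows, each an object with "fingers": the closure, from 0 (fully open) to 1 (shut); "slide": the shift along the tool's x, y, z in mm, a list of three; "angular": the turn, a rotation vector about the tool's x, y, z in degrees, a list of three. A call has 1 to 10 rows; each row is the pose to reach, as a shift and turn from the pose commanded when the call began, along the tool's axes at that moment; what a row does not reach only later rows make up. A row lasts 1/12 s, in which the tool goes at most 41.7 mm and 7.16 degrees, less where a joint would pass 70% of its speed; a pose out of reach is approached as far as the arm can. A call with a gripper value outside its range is refused whole. The fingers move at their own pace and stop on an object; "squeeze" is the grip in N (left out, the last holds). Time passes only in rows, so rows that repeat a pose let the fingers close. It gives the time, the measured TCP pose, the force, the opening and the grip force at its end, in the units of the state.
- get_state(): the state, without advancing time (a new reading comes with each control period).
- read_camera(name): name is "scene" or "top"; returns a dict with "color" (480x640x3 uint8, red, green, blue), "fovy" (degrees; the focal length in pixels is half the picture's height over the tangent of half this angle, whatever the lens; pixels are square), "cx", "cy" (the principal point, pixels), "world_from_camera" (4x4, takes a point from camera to world coordinates). Camera axes: x right, y down, z forward; pixel columns grow to the right and rows downward; lengths in m; the calibration is good to about 2 mm. A picture is of the moment at which its call begins. There is no depth.
- hand_in(): hands the job in; it is judged then, once.
Trained networks look in a picture, given as the dict that the camera call returned (one of the last four; its "shot" number tells which), for a name from the list of things; names that differ only in an ending like _2 or _b are one class to them, and where a whole thing is asked for, a point or a joint stands for the part that bears it (a point fixed in the world has none). Each returns a list of dicts, best first, with "p" (0 to 1); they miss things now and then, are a little off and sometimes report something else, mostly with a low value. They report only what shows in the picture. A call takes as long as a camera call. They do not tell look-alikes from the thing itself.
- look_for(target, picture): "point" ([column, row] in pixels, amid what is visible of it).
- tip_of(target, picture): "point" ([column, row] in pixels: a listed point, or the origin of a listed thing).
The state is a dict: "clock": time; "joint_pos": joint angles; "qvel": joint speeds; "tau": joint torques, N m; "tcp_pos": TCP position; "orientation": TCP orientation; "wrist_force": force on the tool from outside, world axes, zero at the start; "ft_torque": the same for the moment, N m; "finger_gap": finger opening in m; "grip_force": force on a finger pad.
Only numpy, scipy, OpenCV 4.12 (cv2) and the standard library are available. Lean on these libraries where they do the work, as an engineer would, in place of code of your own. Each camera call takes 0.05 s, during which the arm holds its last target. There are 200 camera calls.

### The job

The small closed box with the orange lid standing on the hinge fixture is in the way: stack it squarely on top of the column of two like boxes with blue lids beside the fixture and let go of it. Then take the loose lid rail, bring its hinge knuckle from above into the gap between the two knuckles on the jamb block, with the rail level and pointing away from the block, so that all three knuckle holes line up for the hinge pin. Finish while still holding the rail there, still and in mid-air, not resting on or rubbing against the fixture, and leave the blower, loupe and screwdriver alone.

Things in the scene. Friction and masses are not known exactly. Their poses are not given: they have to be found in the camera images.
- fixture: hinge fixture fixed to the bench: dark base plate 190 (own x) x 96 (own y) x 10 mm thick reaching from own x = -103 to +87 mm; an aluminium jamb block (own x = +50 to +86, 96 mm wide, top 65 mm above the bench, a brass hinge pin parked in its top reaching 82 mm) stands at its far, +x end; a steel leaf with two knuckles is screwed on the block's face that looks to own -x. Origin on the bench top, own z up.
- jamb_holes (a point): centre of the gap between the fixture's two knuckles, on the axis of their holes, 40 mm above the bench (30 mm above the base plate), 22 mm in front of the jamb block; axes as the fixture: y runs along the holes, x points to the jamb block, z up. Knuckles 24 mm in diameter with 14 mm holes, for an 8 mm pin; each 16 mm wide, with 28 mm of free gap between them (own y = -14 to +14 mm). The gap is open upwards and to own -x.
- base_top (a point): point on the upper face of the fixture's base plate, 10 mm above the bench, in the middle of the bare part of the plate in front of the knuckles; axes as the fixture. The loose box stands here at the start.
- rail: the loose lid rail with its hinge leaf, one rigid piece of about 0.3 kg. Origin at the centre of the bar's underside; axes as rail_center.
- rail_center (a point): centre of the loose lid rail's aluminium bar, 96 (own x) x 46 (own y) x 24 mm high, lying flat on the bench at the start, this point 12 mm above its underside; grip it across the 46 mm width. Own x points along the bar to its hinge knuckle, z up. The centre of mass is within 10 mm of this point.
- rail_hole (a point): centre of the lid rail's knuckle hole, 66 mm from rail_center along own x and at the same height; y runs along the hole. Steel knuckle 24 mm in diameter, 20 mm wide, 14 mm hole, standing out 30 mm from the bar's end. It fits the fixture's gap with 4 mm to spare on each side.
- box_loose: the box to be stacked, standing on the fixture's base plate where the rail has to go. Origin at the centre of its underside; axes as box_loose_center.
- box_loose_center (a point): closed parts box, grey with a snapped-on coloured lid and a blank paper label, 50 (own x) x 76 (own y) x 26 mm high, 80 g; rigid, the lid does not come off; grip it across its 50 mm side. The box to be stacked, lid orange, standing on the fixture; this point is its centre, 13 mm above its underside; z up.
- box_upper_center (a point): closed parts box, grey with a snapped-on coloured lid and a blank paper label, 50 (own x) x 76 (own y) x 26 mm high, 80 g; rigid, the lid does not come off; grip it across its 50 mm side. Lid blue: the upper box of the column, resting on the lower one, its top 52 mm above the bench; this point is its centre, 39 mm above the bench; z up.
- box_lower_center (a point): closed parts box, grey with a snapped-on coloured lid and a blank paper label, 50 (own x) x 76 (own y) x 26 mm high, 80 g; rigid, the lid does not come off; grip it across its 50 mm side. Lid blue: the lower box of the column, standing on the bench; this point is its centre; z up.
- blower: bystander: red rubber dust blower with a black nozzle, standing, 51 mm wide, 110 mm high; origin at the centre of its underside.
- loupe: bystander: black eye loupe standing on its rim, 37 mm wide, 34 mm high; origin at the centre of its underside.
- screwdriver: bystander: screwdriver with a red handle lying on the bench nearer the robot, 180 mm long along own y, 22 mm thick; origin at its centre, on the bench.
There are look-alikes about, which are no part of the job. What is shaped like the part that bears box_upper_center but green is not meant.

How it is judged:
By the outcome, as a careful person would: the job done as asked, in the order asked, and still so for the second after the job is handed in, while the arm keeps its last pose, push and grip.
It also fails if it takes over 64 s, if anything falls off the work surface, if the arm or the gripper's body presses on something with over 40 N, if the wrist force passes 120 N, or if a joint passes its speed limit or range.

## Working session

There is one attempt and no reset: what is moved stays moved. The work goes in short steps, Python scripts to look and compute and a tool call to move; the robot and the scene stay as the last step left them, time stands still between calls to the robot, and variables do not carry over. Pictures are saved under pics/ and viewed, at most 10 in all, crops included, and the job is handed in when it is done.

Besides the shell and the picture viewer there is one more tool, called after ">>>" as a command line: name --argument value ..., lists and objects as JSON in quotes. jog_arm: Moves the arm, as the interface text tells. Its arguments: {"type":"object","properties":{"moves":{"type":"array","items":{"type":"object","properties":{"fingers":{"type":"number"},"slide":{"type":"array","items":{"type":"number"}},"angular":{"type":"array","items":{"type":"number"}}}}},"squeeze":{"type":"number"}},"required":["moves"]}

```bash
mkdir -p pics; cat > h.py <<'E'
from workcell import *
import numpy as np, cv2
from scipy.spatial.transform import Rotation as R
def ray(p,px):
    f=p["color"].shape[0]/2/np.tan(np.radians(p["fovy"])/2)
    M=np.array(p["world_from_camera"]); d=M[:3,:3]@np.array([(px[0]-p["cx"])/f,(px[1]-p["cy"])/f,1])
    return M[:3,3],d
def atz(p,px,z):
    o,d=ray(p,px); return o+d*(z-o[2])/d[2]
def proj(p,X):
    f=p["color"].shape[0]/2/np.tan(np.radians(p["fovy"])/2)
    M=np.linalg.inv(np.array(p["world_from_camera"])); c=M[:3,:3]@np.array(X)+M[:3,3]
    return np.array([p["cx"]+f*c[0]/c[2],p["cy"]+f*c[1]/c[2]])
def save(p,n,crop=None,s=1):
    im=p["color"][...,::-1]
    if crop: a,b,c,d=crop; im=im[b:d,a:c]
    cv2.imwrite("pics/"+n,cv2.resize(im,None,fx=s,fy=s,interpolation=cv2.INTER_CUBIC))
def Rt():
    s=get_state(); q=s["orientation"]; return np.array(s["tcp_pos"]),R.from_quat([q[1],q[2],q[3],q[0]])
E
python3 - <<'E'
from h import *
np.set_printoptions(precision=4,suppress=True)
t=read_camera("top"); s=read_camera("scene"); save(t,"t0.png"); save(s,"s0.png")
print(get_state()["orientation"],t["world_from_camera"],t["fovy"])
Z=dict(jamb_holes=.04,base_top=.01,rail_center=.012,rail_hole=.012,box_loose_center=.023,box_upper_center=.039,box_lower_center=.013,fixture=0,blower=0,loupe=0,screwdriver=0)
for n,z in Z.items():
  for nm,p in(("t",t),("s",s)):
    print(n,nm,[(np.round(d["point"],1).tolist(),round(d["p"],2),np.round(atz(p,d["point"],z)[:2],4).tolist()) for d in tip_of(n,p)[:4]])
E
```

```text
[-0.0003  0.1686  0.9857 -0.0008] [[-0.0277 -0.9877  0.1536  0.4105]
 [-0.999   0.0221 -0.0384  0.1204]
 [ 0.0345 -0.1545 -0.9874  0.9145]
 [ 0.      0.      0.      1.    ]] 52.1478027121667
jamb_holes t [([281.4, 204.9], 0.67, [0.6154, 0.1535]), ([156.5, 248.3], 0.66, [0.5407, 0.3767])]
jamb_holes s [([294.8, 239.2], 0.92, [0.6163, 0.146])]
base_top t [([280.9, 248.1], 0.93, [0.5403, 0.1568])]
base_top s [([309.8, 264.2], 0.78, [0.5544, 0.1567])]
rail_center t [([168.0, 281.8], 0.74, [0.4827, 0.3628]), ([395.3, 149.1], 0.28, [0.728, -0.0667])]
rail_center s [([234.5, 320.5], 0.82, [0.4932, 0.3668]), ([237.1, 328.3], 0.34, [0.4725, 0.3741])]
rail_hole t [([153.3, 248.8], 0.78, [0.544, 0.3907]), ([168.5, 280.9], 0.64, [0.4843, 0.3619])]
rail_hole s [([204.4, 309.3], 0.56, [0.5555, 0.3898])]
box_loose_center t [([282.5, 250.4], 0.88, [0.5341, 0.1534]), ([156.6, 249.1], 0.38, [0.5417, 0.3815])]
box_loose_center s [([313.4, 259.8], 0.64, [0.5456, 0.154]), ([381.3, 235.1], 0.18, [0.5286, -0.0268])]
box_upper_center t [([453.5, 213.9], 0.8, [0.5925, -0.1625]), ([389.8, 248.2], 0.7, [0.531
[... 228 characters left out ...]
0.6521, -0.0075])]
box_lower_center t [([387.1, 245.5], 0.65, [0.5402, -0.0413])]
box_lower_center s [([381.0, 237.1], 0.78, [0.5355, -0.0339])]
fixture t [([283.1, 228.8], 0.91, [0.5785, 0.1525]), ([290.6, 342.1], 0.37, [0.368, 0.1423])]
fixture s []
blower t [([392.3, 150.1], 0.63, [0.7303, -0.0632]), ([152.6, 249.0], 0.18, [0.5455, 0.3956])]
blower s [([336.9, 213.0], 0.57, [0.7247, -0.0718]), ([309.2, 264.4], 0.49, [0.5681, 0.1477])]
loupe t [([190.0, 176.4], 0.82, [0.684, 0.3283]), ([167.7, 278.8], 0.17, [0.4892, 0.3666])]
loupe s []
screwdriver t [([292.6, 338.3], 0.68, [0.3747, 0.1385])]
screwdriver s [([381.1, 234.0], 0.6, [0.5633, -0.0653]), ([384.5, 306.8], 0.56, [0.3642, 0.1421])]
```

View pics/t0.png

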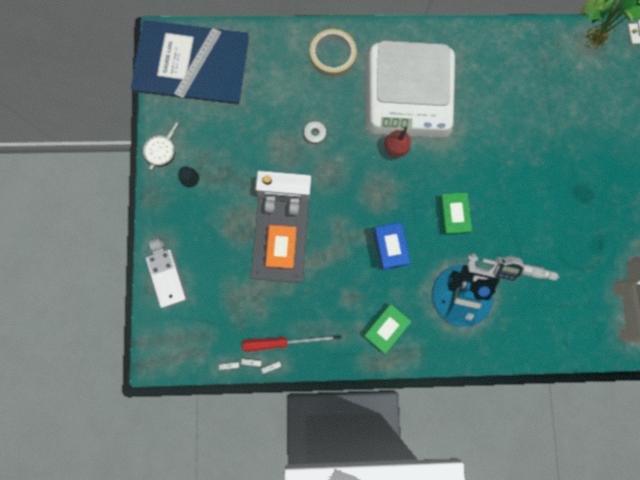

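View pics/s0.png

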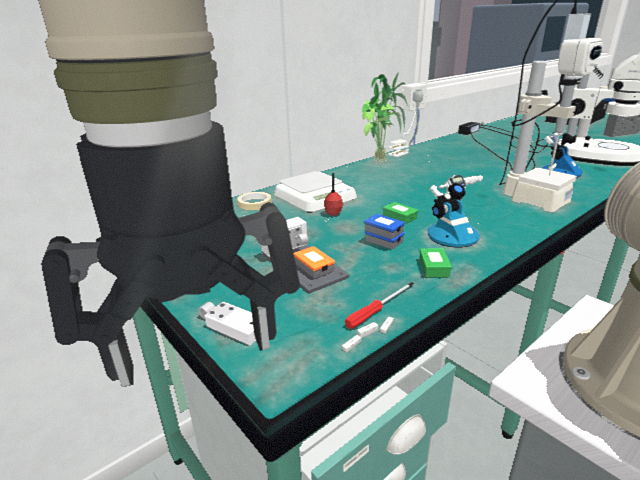

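Top view: the orange box is on the fixture at (281,246), the rail at (166,280) with its knuckle at (155,246), and the jamb at (283,183). There are three candidates for the column: blue at (392,246), green at (457,214) and green at (387,329). Blue fits because it has a blue lid, is two boxes high and stands beside the fixture. I'll confirm that in an enlarged crop and measure by colour.

```bash
python3 - <<'E'
from h import *
t=read_camera("top"); save(t,"t1.png",(130,160,480,350),2.2)
hsv=cv2.cvtColor(t["color"],cv2.COLOR_RGB2HSV)
def m(lo,hi,box,z,name):
    k=cv2.inRange(hsv,lo,hi); w=np.zeros_like(k); a,b,c,d=box; w[b:d,a:c]=k[b:d,a:c]
    cs=cv2.findContours(w,cv2.RETR_EXTERNAL,cv2.CHAIN_APPROX_NONE)[0]; c=max(cs,key=cv2.contourArea)[:,0].astype(float)
    P=np.array([atz(t,q,z)[:2] for q in c])
    r=cv2.minAreaRect((P*1000).astype(np.float32)); print(name,np.round(r[0],1),np.round(r[1],1),round(r[2],1),np.round(cv2.boxPoints(r)).tolist())
    return P
m((3,150,120),(20,255,255),(255,215,310,280),.036,"orange")
m((108,150,100),(125,255,255),(365,215,420,280),.052,"blue")
m((0,0,100),(180,60,255),(140,247,190,310),.024,"rail")
m((0,0,120),(180,60,255),(250,165,320,193),.065,"jamb")
m((0,0,0),(180,90,110),(240,190,315,290),.010,"plate")
E
```

```text
orange [540.  156.5] [50.3 75.8] 84.3 [[500.0, 135.0], [575.0, 128.0], [580.0, 178.0], [505.0, 185.0]]
blue [534.5 -42.4] [75.5 49.5] 9.1 [[493.0, -24.0], [501.0, -73.0], [576.0, -61.0], [568.0, -12.0]]
rail [494.3 368.5] [114.2  57.9] 18.3 [[431.0, 378.0], [449.0, 323.0], [558.0, 359.0], [539.0, 414.0]]
jamb [650.3 148.5] [98.7 39.7] 84.5 [[626.0, 101.0], [665.0, 97.0], [675.0, 196.0], [635.0, 200.0]]
plate [558.4 171.6] [124.8 182. ] 85.4 [[463.0, 117.0], [644.0, 102.0], [654.0, 227.0], [473.0, 241.0]]
```

View pics/t1.png

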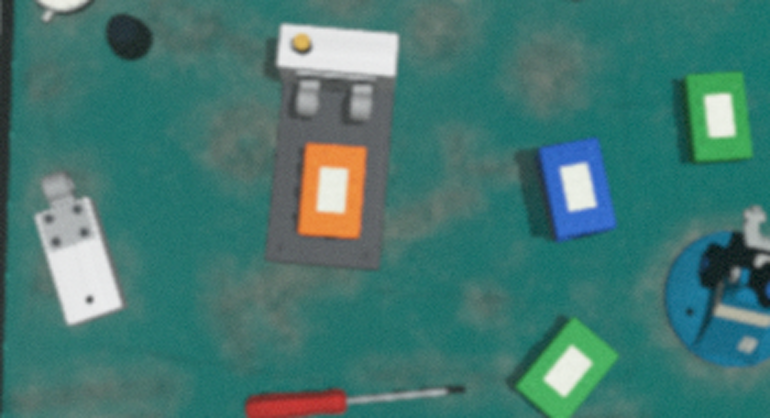

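The crop confirms the blue-lid column at (392,246) as the target; both green boxes are single look-alikes. Next I'll compute the approach to the orange box.

```bash
cat >> h.py <<'E'
def go(x,y,z,yang):
    """mm, yang = world angle of tool y axis, deg; tool down. prints slide/angular from the present pose"""
    p,r=Rt(); a=np.radians(yang); Y=np.array([np.cos(a),np.sin(a),0]); Zt=np.array([0,0,-1.]); X=np.cross(Y,Zt)
    T=np.column_stack([X,Y,Zt]); s=r.inv().apply(np.array([x,y,z])/1000-p)*1000
    w=(r.inv()*R.from_matrix(T)).as_rotvec(degrees=True); print("slide",np.round(s,1).tolist(),"ang",np.round(w,1).tolist())
E
python3 -c "
from h import *
go(540,156.5,120,84.4); print(get_state())"
```

```text
slide [-457.3, -248.0, 122.3] ang [0.0, 0.0, -13.8]
{'clock': 1.25, 'joint_pos': array([ 1.09236522e+00,  3.13188173e-01,  4.60974499e-02,  1.30360923e+00,
       -1.09482235e-05,  1.43119835e+00]), 'qvel': array([-0.00100108, -0.00050781,  0.00022519,  0.00200355, -0.00055799,
       -0.00155748]), 'tau': array([-4.84692773e-04, -4.80477798e+01,  2.98808473e+01,  5.63213089e-04,
       -1.88792164e-04,  4.24788738e-06]), 'tcp_pos': array([0.19114921, 0.54233391, 0.24232887]), 'orientation': array([1.98688863e-05, 1.68607295e-01, 9.85683305e-01, 4.42379958e-05]), 'wrist_force': array([ 0.62959412,  0.11029012, -1.19789241]), 'ft_torque': array([0.00650577, 0.03430588, 0.01461272]), 'grip_force': 0.0, 'finger_gap': 0.0850394165815981}
```

>>> jog_arm --moves '[{"fingers":0,"slide":[-150,-80,0],"angular":[0,0,-4]},{"fingers":0,"slide":[-457,-248,122],"angular":[0,0,-13.8]},{"fingers":0,"slide":[-457,-248,122],"angular":[0,0,-13.8]},{"fingers":0,"slide":[-457,-248,122],"angular":[0,0,-13.8]},{"fingers":0,"slide":[-457,-248,122],"angular":[0,0,-13.8]},{"fingers":0,"slide":[-457,-248,122],"angular":[0,0,-13.8]},{"fingers":0,"slide":[-457,-248,122],"angular":[0,0,-13.8]},{"fingers":0,"slide":[-457,-248,122],"angular":[0,0,-13.8]},{"fingers":0,"slide":[-457,-248,122],"angular":[0,0,-13.8]},{"fingers":0,"slide":[-457,-248,122],"angular":[0,0,-13.8]}]'

```text
clock: 2.08
tcp_pos: [0.462, 0.2423, 0.1502]
orientation: [0.0, 0.049, 0.999, 0.0]
wrist_force: [1.0, 0.8, 0.2]
finger_gap: 0.0853
grip_force: 0.0
```

```bash
python3 -c "
from h import *
go(540,156.5,70,84.4); print(get_state()['tcp_pos'])"
```

```text
slide [-86.0, -77.8, 80.2] ang [0.0, 0.0, -0.0]
[0.46200733 0.24231679 0.15015329]
```

>>> jog_arm --moves '[{"fingers":0,"slide":[-86,-78,60],"angular":[0,0,0]},{"fingers":0,"slide":[-86,-78,80],"angular":[0,0,0]},{"fingers":0,"slide":[-86,-78,80],"angular":[0,0,0]},{"fingers":0,"slide":[-86,-78,80],"angular":[0,0,0]},{"fingers":0,"slide":[-86,-78,80],"angular":[0,0,0]},{"fingers":0,"slide":[-86,-78,80],"angular":[0,0,0]}]'

```text
clock: 2.58
tcp_pos: [0.5383, 0.1576, 0.0698]
orientation: [-0.001, 0.05, 0.999, 0.0]
wrist_force: [-0.0, 1.5, 0.2]
finger_gap: 0.0852
grip_force: 0.0
```

```bash
python3 -c "
from h import *
go(540,156.5,25,84.4); print(get_state()['tcp_pos'])
s=read_camera('scene');save(s,'s1.png',(180,120,440,330),3)"
```

```text
slide [-1.9, -0.9, 44.8] ang [0.0, -0.1, -0.1]
[0.53830816 0.15758543 0.06977296]
```

View pics/s1.png

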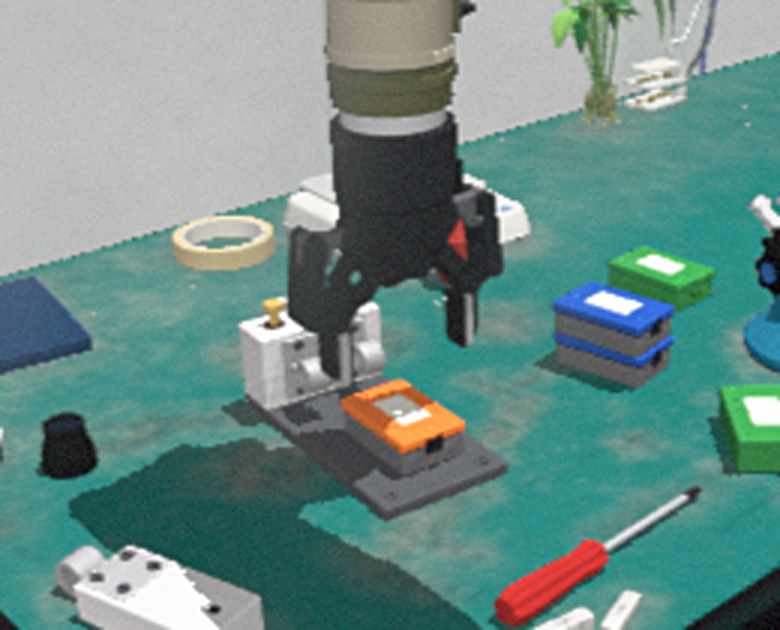

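The crop shows the fingers above and on either side of the orange box, and the blue column is clearly two boxes. Descending to grip.

>>> jog_arm --moves '[{"fingers":0,"slide":[0,0,25],"angular":[0,0,0]},{"fingers":0,"slide":[0,0,44],"angular":[0,0,0]},{"fingers":0,"slide":[0,0,44],"angular":[0,0,0]},{"fingers":0,"slide":[0,0,44],"angular":[0,0,0]},{"fingers":0.7,"slide":[0,0,44],"angular":[0,0,0]},{"fingers":0.7,"slide":[0,0,44],"angular":[0,0,0]},{"fingers":0.7,"slide":[0,0,44],"angular":[0,0,0]},{"fingers":0.7,"slide":[0,0,44],"angular":[0,0,0]},{"fingers":0.7,"slide":[0,0,44],"angular":[0,0,0]},{"fingers":0.7,"slide":[0,0,44],"angular":[0,0,0]}]' --squeeze 25

```text
clock: 3.47
tcp_pos: [0.5399, 0.1584, 0.028]
orientation: [0.001, 0.049, 0.999, 0.001]
wrist_force: [-1.5, 1.4, 6.1]
finger_gap: 0.0494
grip_force: 26.9
```

```bash
python3 -c "
from h import *
go(540,156.5,110,84.4); s=get_state();print(s['tcp_pos'],s['finger_gap'],s['grip_force'],s['wrist_force'])"
```

```text
slide [-0.5, -1.8, -82.0] ang [0.1, 0.1, 0.0]
[0.53990092 0.15841969 0.02802424] 0.049370861561299516 26.919098496437073 [-1.53115671  1.41890989  6.0774327 ]
```

>>> jog_arm --moves '[{"fingers":0.7,"slide":[0,0,-30],"angular":[0,0,0]},{"fingers":0.7,"slide":[0,0,-65],"angular":[0,0,0]},{"fingers":0.7,"slide":[0,0,-95],"angular":[0,0,0]},{"fingers":0.7,"slide":[0,-30,-95],"angular":[0,0,-4]},{"fingers":0.7,"slide":[0,-65,-95],"angular":[0,0,-8]},{"fingers":0.7,"slide":[0,-100,-95],"angular":[0,0,-12]},{"fingers":0.7,"slide":[0,-140,-95],"angular":[0,0,-14.8]},{"fingers":0.7,"slide":[0,-175,-95],"angular":[0,0,-14.8]},{"fingers":0.7,"slide":[0,-190,-95],"angular":[0,0,-14.8]},{"fingers":0.7,"slide":[0,-190,-95],"angular":[0,0,-14.8]}]'

```text
clock: 4.3
tcp_pos: [0.5202, -0.0345, 0.1218]
orientation: [0.0, -0.078, 0.997, -0.001]
wrist_force: [-0.1, 0.3, -1.1]
finger_gap: 0.0498
grip_force: 27.0
```

```bash
python3 -c "
from h import *
go(534.5,-42.4,82,99.1); s=get_state();print(s['tcp_pos'],s['finger_gap'],s['wrist_force'])"
```

```text
slide [-12.9, -10.0, 39.8] ang [-0.1, 0.0, -0.2]
[ 0.52016727 -0.03452076  0.12177049] 0.04975801740067459 [-0.14444125  0.30489137 -1.06874276]
```

>>> jog_arm --moves '[{"fingers":0.7,"slide":[-13,-10,10],"angular":[0,0,0]},{"fingers":0.7,"slide":[-13,-10,35],"angular":[0,0,0]},{"fingers":0.7,"slide":[-13,-10,40],"angular":[0,0,0]},{"fingers":0.7,"slide":[-13,-10,40],"angular":[0,0,0]},{"fingers":0.7,"slide":[-13,-10,40],"angular":[0,0,0]},{"fingers":0.7,"slide":[-13,-10,40],"angular":[0,0,0]}]'

```text
clock: 4.8
tcp_pos: [0.5349, -0.0384, 0.0822]
orientation: [0.0, -0.081, 0.997, -0.0]
wrist_force: [-0.3, 0.8, -2.0]
finger_gap: 0.0495
grip_force: 27.0
```

```bash
python3 - <<'E'
from h import *
go(534.5,-42.4,71,99.1); print(get_state()['tcp_pos'])
t=read_camera("top"); s=read_camera("scene")
A=t["color"][185:305,320:460]; B=s["color"][150:290,300:460]
f=lambda A:cv2.resize(A[...,::-1],(400,int(400*A.shape[0]/A.shape[1])),interpolation=cv2.INTER_CUBIC)
a,b=f(A),f(B); c=np.zeros((max(len(a),len(b)),800,3),np.uint8); c[:len(a),:400]=a; c[:len(b),400:]=b; cv2.imwrite("pics/c1.png",c)
E
```

```text
slide [1.1, -3.9, 11.2] ang [-0.0, 0.0, 0.1]
[ 0.53494506 -0.03837117  0.082236  ]
```

View pics/c1.png

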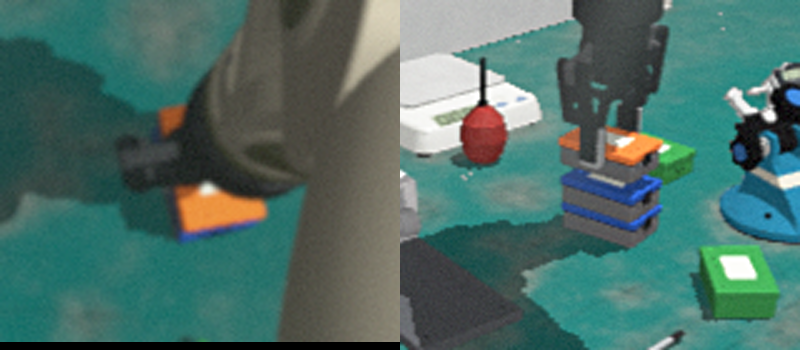

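The crop shows the orange box just above the column and parallel to it, with a small correction left in tool y. Lowering and releasing.

>>> jog_arm --moves '[{"fingers":0.7,"slide":[1,-4,3],"angular":[0,0,0]},{"fingers":0.7,"slide":[1,-4,7],"angular":[0,0,0]},{"fingers":0.7,"slide":[1,-4,11],"angular":[0,0,0]},{"fingers":0.7,"slide":[1,-4,11],"angular":[0,0,0]},{"fingers":0.7,"slide":[1,-4,11],"angular":[0,0,0]},{"fingers":0.7,"slide":[1,-4,11],"angular":[0,0,0]}]'

```text
clock: 5.4
tcp_pos: [0.5342, -0.043, 0.0701]
orientation: [-0.0, -0.08, 0.997, 0.0]
wrist_force: [0.1, -0.4, -1.1]
finger_gap: 0.049
grip_force: 27.1
```

```bash
python3 -c "
from h import *
go(534.5,-42.4,71,99.1); s=get_state();print(s['tcp_pos'],s['finger_gap'],s['wrist_force'])"
```

```text
slide [-0.4, 0.6, -0.9] ang [0.0, -0.0, 0.1]
[ 0.53415085 -0.0430447   0.07009115] 0.04904615583270014 [ 0.10396439 -0.42377222 -1.08187774]
```

>>> jog_arm --moves '[{"fingers":0.7,"slide":[0,0,1]},{"fingers":0.7,"slide":[0,0,1.5]},{"fingers":0.7,"slide":[0,0,1.5]}]'

```text
schema error: expected keys fingers, slide, angular
```

>>> jog_arm --moves '[{"fingers":0.7,"slide":[0,0,1],"angular":[0,0,0]},{"fingers":0.7,"slide":[0,0,1.5],"angular":[0,0,0]},{"fingers":0.7,"slide":[0,0,1.5],"angular":[0,0,0]}]'

```text
clock: 5.65
tcp_pos: [0.5342, -0.0431, 0.07]
orientation: [0.0, -0.08, 0.997, -0.0]
wrist_force: [-3.8, 0.5, 8.7]
finger_gap: 0.0497
grip_force: 28.2
```

Contact at 8.7 N; release and rise.

>>> jog_arm --moves '[{"fingers":0.3,"slide":[0,0,-1],"angular":[0,0,0]},{"fingers":0.1,"slide":[0,0,-1],"angular":[0,0,0]},{"fingers":0,"slide":[0,0,-1],"angular":[0,0,0]},{"fingers":0,"slide":[0,0,-1],"angular":[0,0,0]},{"fingers":0,"slide":[0,0,-20],"angular":[0,0,0]},{"fingers":0,"slide":[0,0,-60],"angular":[0,0,0]},{"fingers":0,"slide":[0,0,-90],"angular":[0,0,0]},{"fingers":0,"slide":[0,60,-110],"angular":[0,0,5]},{"fingers":0,"slide":[0,100,-110],"angular":[0,0,10]},{"fingers":0,"slide":[0,140,-110],"angular":[0,0,15]}]'

```text
clock: 6.48
tcp_pos: [0.5158, 0.0785, 0.18]
orientation: [0.002, 0.054, 0.999, 0.0]
wrist_force: [0.3, 1.0, -0.1]
finger_gap: 0.0854
grip_force: 0.0
```

```bash
python3 - <<'E'
from h import *
t=read_camera("top"); s=read_camera("scene")
for n,z in dict(rail_center=.012,rail_hole=.012).items():
  for p in (t,s): print(n,[(round(d["p"],2),np.round(atz(p,d["point"],z)[:2],4).tolist()) for d in tip_of(n,p)[:2]])
A=t["color"][235:315,130:220]; B=s["color"][150:290,300:460]
f=lambda A:cv2.resize(A[...,::-1],(400,int(400*A.shape[0]/A.shape[1])),interpolation=cv2.INTER_CUBIC)
a,b=f(A),f(B); c=np.zeros((max(len(a),len(b)),800,3),np.uint8); c[:len(a),:400]=a; c[:len(b),400:]=b; cv2.imwrite("pics/c2.png",c)
g=A.min(2); 
k=np.uint8(g>165)*255; c=max(cv2.findContours(k,cv2.RETR_EXTERNAL,cv2.CHAIN_APPROX_NONE)[0],key=cv2.contourArea)[:,0]+[130,235]
P=np.float32([atz(t,q,.024)[:2]*1000 for q in c.astype(float)]); r=cv2.minAreaRect(P); print("white",r,cv2.boxPoints(r).round(0).tolist())
print(get_state()['tcp_pos'])
E
```

```text
rail_center [(0.7, [0.4832, 0.3666])]
rail_center [(0.49, [0.5904, -0.1071])]
rail_hole []
rail_hole [(0.65, [0.5537, 0.3801]), (0.63, [0.5732, 0.1602])]
white ((487.72479248046875, 364.51837158203125), (92.4542236328125, 44.21367645263672), 18.06178092956543) [[437.0, 371.0], [451.0, 329.0], [539.0, 358.0], [525.0, 400.0]]
[0.51483207 0.07743022 0.17786211]
```

View pics/c2.png

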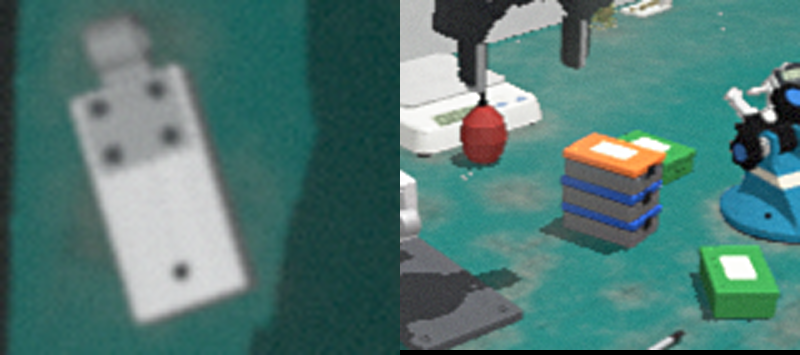

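The crop shows three boxes squarely stacked, and the rail is clear with its yaw at 18°. Heading for the rail.

```bash
python3 -c "
from h import *
go(487.7,364.5,80,108.1)"
```

```text
slide [55.9, 282.9, 97.8] ang [-0.0, -0.0, -23.9]
```

>>> jog_arm --moves '[{"fingers":0,"slide":[10,40,0],"angular":[0,0,-4]},{"fingers":0,"slide":[20,80,0],"angular":[0,0,-8]},{"fingers":0,"slide":[30,120,0],"angular":[0,0,-12]},{"fingers":0,"slide":[35,160,10],"angular":[0,0,-17]},{"fingers":0,"slide":[45,200,40],"angular":[0,0,-24]},{"fingers":0,"slide":[56,240,60],"angular":[0,0,-24]},{"fingers":0,"slide":[56,283,80],"angular":[0,0,-24]},{"fingers":0,"slide":[56,283,98],"angular":[0,0,-24]},{"fingers":0,"slide":[56,283,98],"angular":[0,0,-24]},{"fingers":0,"slide":[56,283,98],"angular":[0,0,-24]}]'

```text
clock: 7.62
tcp_pos: [0.487, 0.364, 0.0777]
orientation: [-0.002, -0.158, 0.987, -0.001]
wrist_force: [0.5, -0.3, 0.4]
finger_gap: 0.0856
grip_force: 0.0
```

```bash
python3 -c "
from h import *
go(487.7,364.5,15,108.1);print(get_state()['tcp_pos'])"
```

```text
slide [-1.1, 0.4, 62.7] ang [-0.1, -0.3, 0.1]
[0.48699917 0.36397474 0.0776777 ]
```

>>> jog_arm --moves '[{"fingers":0,"slide":[-1,0,30],"angular":[0,0,0]},{"fingers":0,"slide":[-1,0,55],"angular":[0,0,0]},{"fingers":0,"slide":[-1,0,61],"angular":[0,0,0]},{"fingers":0,"slide":[-1,0,61],"angular":[0,0,0]},{"fingers":0.75,"slide":[-1,0,61],"angular":[0,0,0]},{"fingers":0.75,"slide":[-1,0,61],"angular":[0,0,0]},{"fingers":0.75,"slide":[-1,0,61],"angular":[0,0,0]},{"fingers":0.75,"slide":[-1,0,61],"angular":[0,0,0]},{"fingers":0.75,"slide":[-1,0,61],"angular":[0,0,0]},{"fingers":0.75,"slide":[-1,0,61],"angular":[0,0,0]}]' --squeeze 70

```text
clock: 8.45
tcp_pos: [0.4902, 0.3663, 0.0217]
orientation: [0.002, -0.158, 0.987, 0.001]
wrist_force: [0.5, -0.0, 5.7]
finger_gap: 0.0443
grip_force: 73.5
```

```bash
python3 -c "
from h import *
go(487.7,364.5,115,108.1);s=get_state();print(s['tcp_pos'],s['wrist_force'],s['grip_force'],s['finger_gap'])"
```

```text
slide [2.5, -0.8, -93.3] ang [0.0, 0.2, 0.1]
[0.49020359 0.36625258 0.02167769] [ 0.53297225 -0.03054647  5.70637781] 73.48284959793091 0.04429193088777385
```

>>> jog_arm --moves '[{"fingers":0.75,"slide":[0,0,-15],"angular":[0,0,0]},{"fingers":0.75,"slide":[0,0,-50],"angular":[0,0,0]},{"fingers":0.75,"slide":[0,0,-90],"angular":[0,0,0]},{"fingers":0.75,"slide":[0,0,-100],"angular":[0,0,0]},{"fingers":0.75,"slide":[0,0,-100],"angular":[0,0,0]},{"fingers":0.75,"slide":[0,0,-100],"angular":[0,0,0]}]'

```text
clock: 8.95
tcp_pos: [0.4888, 0.3656, 0.1195]
orientation: [0.001, -0.158, 0.987, 0.0]
wrist_force: [-0.6, -0.5, -4.2]
finger_gap: 0.0442
grip_force: 72.5
```

```bash
python3 - <<'E'
from h import *
t=read_camera("top"); s=read_camera("scene")
for n,z in dict(jamb_holes=.04,base_top=.01,fixture=0).items():
  for p in (t,s): print(n,[(round(d["p"],2),np.round(d["point"],1).tolist(),np.round(atz(p,d["point"],z)[:2],4).tolist()) for d in tip_of(n,p)[:2]])
A=t["color"][160:290,235:330]; B=s["color"][190:310,230:370]
f=lambda A:cv2.resize(A[...,::-1],(400,int(400*A.shape[0]/A.shape[1])),interpolation=cv2.INTER_CUBIC)
# overlay hypothesised fixture
O=np.array([.587,.1545,0]);
def fx(o,yaw,P): return np.array(o)+R.from_euler('z',yaw,degrees=True).apply(P)
from scipy.optimize import minimize
np.savez("fx.npz",t=t["color"],s=s["color"])
import pickle; pickle.dump((t,s),open("fx.pkl","wb"))
a,b=f(A),f(B); c=np.zeros((max(len(a),len(b)),800,3),np.uint8); c[:len(a),:400]=a; c[:len(b),400:]=b; cv2.imwrite("pics/c3.png",c)
st=get_state();print(st['tcp_pos'],st['wrist_force'],st['ft_torque'],st['finger_gap'])
E
```

```text
jamb_holes [(0.45, [282.3, 226.9], [0.5747, 0.1525])]
jamb_holes [(0.57, [291.5, 237.9], [0.6259, 0.1475])]
base_top []
base_top [(0.56, [309.7, 266.5], [0.5475, 0.1626]), (0.52, [301.7, 263.3], [0.5684, 0.1667])]
fixture [(0.78, [283.1, 227.6], [0.5808, 0.1525])]
fixture [(0.76, [303.7, 264.1], [0.5768, 0.1554])]
[0.4881376  0.36516337 0.1180127 ] [ 0.03657297 -0.73224661 -2.79129453] [ 0.01253612  0.00264527 -0.06170468] 0.044644367383488
```

View pics/c3.png

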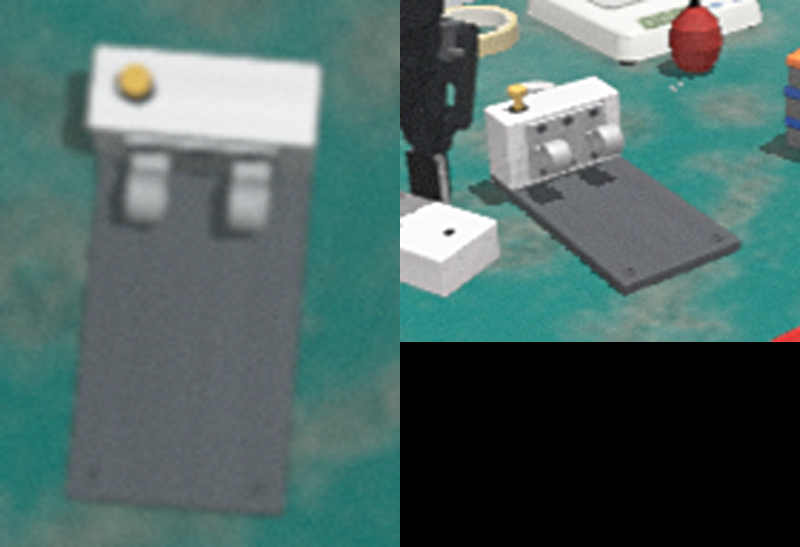

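The crop shows the bare fixture: block top corners near (97,46), (321,65), (316,145) and (90,128), near plate corners at (68,498) and (284,514), and both knuckles clear. I'll fit the fixture pose to these corners in both views.

```bash
cat > fit.py <<'E'
from h import *
import pickle
from scipy.optimize import least_squares
t,s=pickle.load(open("fx.pkl","rb"))
M=[(86,48,65),(86,-48,65),(50,-48,65),(50,48,65),(-103,48,10),(-103,-48,10)]
T=np.array([(97,46),(321,65),(316,145),(90,128),(68,498),(284,514)])/4.2105+[235,160]
S=(np.array([(486,108),(592,78),(617,96),(512,125),(622,285),(740,240)])-[400,0])/2.857+[230,190]
def pts(v): return R.from_euler('z',v[2]).apply(np.array(M)/1e3)+[v[0],v[1],0]
def res(v,w): 
    out=[]
    if 't' in w: out.append([proj(t,X)-q for X,q in zip(pts(v),T)])
    if 's' in w: out.append([proj(s,X)-q for X,q in zip(pts(v),S)])
    return np.ravel(out)
for w in("t","s","ts"):
    r=least_squares(res,[.587,.154,-.09],args=(w,)); v=r.x
    print(w,v[:2].round(4),np.degrees(v[2]).round(2),r.fun.round(1).tolist())
    print(" holes",(R.from_euler('z',v[2]).apply([.028,0,.04])+[v[0],v[1],0]).round(4))
E
python3 fit.py
```

```text
t [0.5826 0.1544] -5.94 [-0.0, -0.3, 0.3, -0.3, -0.1, 0.2, -0.3, -0.3, -0.3, 0.2, 0.5, 0.5]
 holes [0.6105 0.1515 0.04  ]
s [0.5794 0.1597] -6.54 [-1.0, -0.2, 1.0, -0.8, 0.9, -1.6, -2.2, 0.0, 0.3, 0.8, 0.8, 0.4]
 holes [0.6072 0.1565 0.04  ]
ts [0.5825 0.1558] -6.21 [-0.6, -0.3, -0.2, -0.1, -0.7, 0.4, -1.0, -0.3, -1.3, 0.1, -0.5, 0.7, -0.4, -1.1, 1.3, -1.8, 1.3, -2.6, -1.5, -1.0, 1.3, -0.8, 1.3, -1.1]
 holes [0.6104 0.1528 0.04  ]
```

```bash
python3 -c "
from h import *
go(547.7,158,108,84.1)"
```

```text
slide [8.1, -215.4, 10.1] ang [-0.0, -0.1, 24.1]
```

>>> jog_arm --moves '[{"fingers":0.75,"slide":[0,-25,0],"angular":[0,0,3]},{"fingers":0.75,"slide":[0,-55,0],"angular":[0,0,6]},{"fingers":0.75,"slide":[0,-90,0],"angular":[0,0,10]},{"fingers":0.75,"slide":[0,-125,0],"angular":[0,0,15]},{"fingers":0.75,"slide":[4,-160,0],"angular":[0,0,20]},{"fingers":0.75,"slide":[8,-190,5],"angular":[0,0,24]},{"fingers":0.75,"slide":[8,-210,10],"angular":[0,0,24]},{"fingers":0.75,"slide":[8,-215,10],"angular":[0,0,24]},{"fingers":0.75,"slide":[8,-215,10],"angular":[0,0,24]},{"fingers":0.75,"slide":[8,-215,10],"angular":[0,0,24]}]'

```text
clock: 10.18
tcp_pos: [0.5481, 0.159, 0.1092]
orientation: [-0.0, 0.051, 0.999, 0.0]
wrist_force: [-0.1, 0.9, -3.6]
finger_gap: 0.0444
grip_force: 72.6
```

```bash
python3 - <<'E'
from h import *
t=read_camera("top"); s=read_camera("scene")
go(547.7,158,108,84.1)
p,r=Rt(); print(p, r.as_matrix()[:,2].round(4))
A=t["color"][160:290,235:330].copy(); B=s["color"][170:290,220:360].copy()
X=-r.as_matrix()[:,0]  # rail dir
print("raildir",X.round(3))
hole=p+X*.0631+[0,0,-.0097]
for n in("rail_hole","rail_center"):
  for c in(t,s): print(n,[(round(d["p"],2),np.round(d["point"],1).tolist()) for d in tip_of(n,c)[:2]],proj(c,hole if n=="rail_hole" else hole-.066*X).round(1))
f=lambda A:cv2.resize(A[...,::-1],(400,int(400*A.shape[0]/A.shape[1])),interpolation=cv2.INTER_CUBIC)
a,b=f(A),f(B)
# overlay predicted rail outline (top edges z+12) and knuckle
Y=np.cross([0,0,1],X); cen=hole-.066*X
for c,im,o,k in((t,a,(235,160),4.2105),(s,b,(220,170),2.857)):
    for q in[[(48,23,12),(48,-23,12),(-48,-23,12),(-48,23,12)],[(54,10,12),(78,10,0),(78,-10,0),(54,-10,12)]]:
        pl=np.array([(proj(c,cen+X*u/1e3+Y*v/1e3+np.array([0,0,w/1e3]))-o)*k for u,v,w in q])
        cv2.polylines(im,[np.int32(pl.round())],True,(0,0,255),1)
c=np.zeros((max(len(a),len(b)),800,3),np.uint8); c[:len(a),:400]=a; c[:len(b),400:]=b; cv2.imwrite("pics/c4.png",c)
E
```

```text
slide [0.1, -1.9, 1.3] ang [0.0, 0.0, 0.2]
[0.54799242 0.15989632 0.10933059] [ 1.e-04  6.e-04 -1.e+00]
raildir [ 0.995 -0.1    0.   ]
rail_hole [] [279.9 199.6]
rail_hole [(0.61, [294.0, 213.7])] [292.  215.1]
rail_center [] [276.6 237.8]
rail_center [(0.8, [306.1, 225.2])] [309.9 226.3]
```

View pics/c4.png

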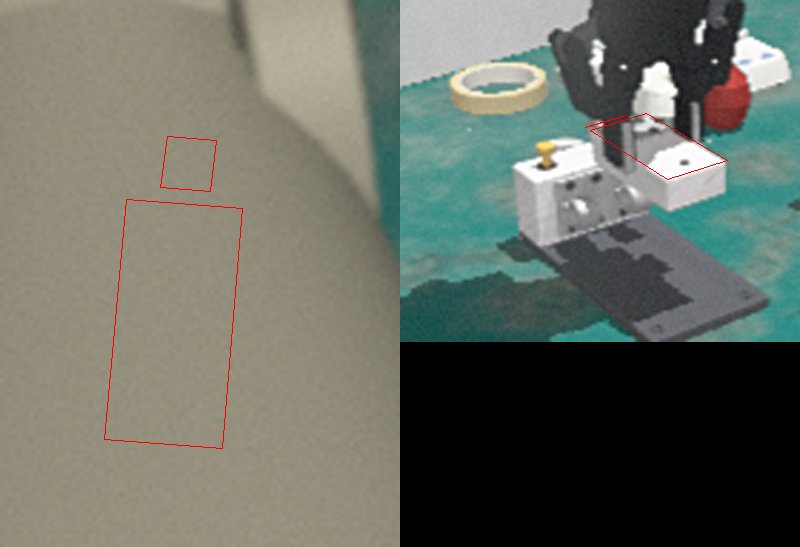

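The top view is blocked by the arm. In the scene view the predicted rail outline lies on the rail to about a pixel. I'll descend to just above the knuckles and check the rail against the fixture in one enlarged scene crop.

>>> jog_arm --moves '[{"fingers":0.75,"slide":[0,-1.5,10],"angular":[0,0,0]},{"fingers":0.75,"slide":[0,-1.5,25],"angular":[0,0,0]},{"fingers":0.75,"slide":[0,-1.5,31],"angular":[0,0,0]},{"fingers":0.75,"slide":[0,-1.5,31],"angular":[0,0,0]},{"fingers":0.75,"slide":[0,-1.5,31],"angular":[0,0,0]},{"fingers":0.75,"slide":[0,-1.5,31],"angular":[0,0,0]},{"fingers":0.75,"slide":[0,-1.5,31],"angular":[0,0,0]},{"fingers":0.75,"slide":[0,-1.5,31],"angular":[0,0,0]}]'

```text
clock: 11.15
tcp_pos: [0.5486, 0.1573, 0.0789]
orientation: [0.001, 0.051, 0.999, 0.0]
wrist_force: [0.8, -0.3, -3.3]
finger_gap: 0.0441
grip_force: 72.6
```

```bash
python3 - <<'E'
from h import *
s=read_camera("scene"); go(547.7,158,77,84.1)
p,r=Rt(); print(p,get_state()['wrist_force'])
X=-r.as_matrix()[:,0]; Y=np.cross([0,0,1],X); cen=p-.0029*X+[0,0,-.0097]
o=(255,195); k=8; im=cv2.resize(s["color"][195:270,255:355][...,::-1],None,fx=k,fy=k,interpolation=cv2.INTER_CUBIC)
def L(P,col,cl=True): cv2.polylines(im,[np.int32([((proj(s,q)-o+.5)*k).round() for q in P])],cl,col,1)
C=lambda u,v,w: cen+X*u/1e3+Y*v/1e3+np.array([0,0,w/1e3])
L([C(48,23,12),C(48,-23,12),C(-48,-23,12),C(-48,23,12)],(0,0,255))
L([C(-48,23,12),C(-48,-23,12),C(-48,-23,-12),C(-48,23,-12)],(0,0,255))
a=np.linspace(0,2*np.pi,24)
for v in(10,-10): L([C(66+12*np.cos(q),v,12*np.sin(q)) for q in a],(0,0,255))
F=lambda u,v,w: R.from_euler('z',-5.94,degrees=True).apply(np.array([u,v,w])/1e3)+[.5826,.1544,0]
for v in(30,14,-14,-30): L([F(28+12*np.cos(q),v,40+12*np.sin(q)) for q in a],(0,255,0))
L([F(50,48,65),F(50,-48,65),F(86,-48,65),F(86,48,65)],(0,255,0)); L([F(50,48,65),F(50,48,10)],(0,255,0),False)
cv2.imwrite("pics/c5.png",im)
E
```

```text
slide [0.9, 0.6, 1.8] ang [0.0, 0.1, 0.1]
[0.54852002 0.1572871  0.07879189] [ 0.62472786 -0.17264186 -3.87943903]
```

View pics/c5.png

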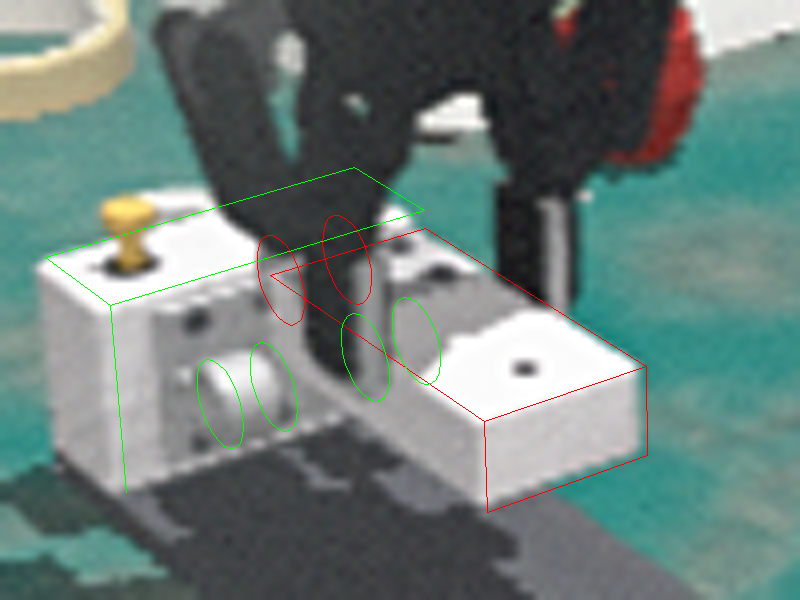

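The scene crop shows the rail outline fitting within about 0.5 px. The fixture sits about 1 px left of the top-view fit, so its knuckles are about 2 mm further to +y. I'll correct for that and lower in two stages, watching the force.

>>> jog_arm --moves '[{"fingers":0.75,"slide":[1,2.5,0],"angular":[0,0,0]},{"fingers":0.75,"slide":[1,2.5,0],"angular":[0,0,0]},{"fingers":0.75,"slide":[1,2.5,5],"angular":[0,0,0]},{"fingers":0.75,"slide":[1,2.5,10],"angular":[0,0,0]},{"fingers":0.75,"slide":[1,2.5,15],"angular":[0,0,0]},{"fingers":0.75,"slide":[1,2.5,15],"angular":[0,0,0]},{"fingers":0.75,"slide":[1,2.5,15],"angular":[0,0,0]},{"fingers":0.75,"slide":[1,2.5,15],"angular":[0,0,0]}]'

```text
clock: 11.87
tcp_pos: [0.5472, 0.1598, 0.063]
orientation: [-0.0, 0.051, 0.999, 0.0]
wrist_force: [0.3, 0.6, -3.6]
finger_gap: 0.0439
grip_force: 72.6
```

```bash
python3 - <<'E'
from h import *
go(547.2,160,49.7,84.1)
for i in range(4):
    s=read_camera("scene"); st=get_state(); print(st['tcp_pos'].round(4),st['wrist_force'].round(1),st['ft_torque'].round(2))
E
```

```text
slide [0.0, 0.2, 13.3] ang [-0.0, -0.0, 0.1]
[0.5474 0.1598 0.0632] [-0.2 -1.  -3.3] [-0.04 -0.06 -0.01]
[0.5475 0.1598 0.0633] [ 0.8  0.4 -3.4] [0.   0.06 0.  ]
[0.5475 0.1598 0.0634] [ 0.8 -0.  -3.1] [-0.01  0.01  0.03]
[0.5475 0.1599 0.0634] [ 0.3  0.2 -3.1] [ 0.02  0.06 -0.04]
```

Weight only, no contact. I'll go down the rest of the way.

>>> jog_arm --moves '[{"fingers":0.75,"slide":[0,0,5],"angular":[0,0,0]},{"fingers":0.75,"slide":[0,0,10],"angular":[0,0,0]},{"fingers":0.75,"slide":[0,0,13.5],"angular":[0,0,0]},{"fingers":0.75,"slide":[0,0,13.5],"angular":[0,0,0]},{"fingers":0.75,"slide":[0,0,13.5],"angular":[0,0,0]},{"fingers":0.75,"slide":[0,0,13.5],"angular":[0,0,0]}]'

```text
clock: 12.57
tcp_pos: [0.5472, 0.1598, 0.0496]
orientation: [-0.0, 0.051, 0.999, 0.0]
wrist_force: [0.4, 0.0, -3.5]
finger_gap: 0.0443
grip_force: 72.6
```

```bash
python3 - <<'E'
from h import *
for i in range(3):
    s=read_camera("scene"); st=get_state(); print(st['tcp_pos'].round(4),st['wrist_force'].round(1),st['ft_torque'].round(2))
p,r=Rt(); X=-r.as_matrix()[:,0]; Y=np.cross([0,0,1],X); cen=p-.0029*X+[0,0,-.0097]
for n in("rail_hole","jamb_holes"):print(n,[(round(d["p"],2),np.round(d["point"],1).tolist()) for d in tip_of(n,s)[:2]],proj(s,cen+.066*X).round(1))
o=(262,208); k=10; im=cv2.resize(s["color"][208:268,262:342][...,::-1],None,fx=k,fy=k,interpolation=cv2.INTER_CUBIC)
im=cv2.convertScaleAbs(im,alpha=1.0)
cv2.imwrite("pics/c6.png",im)
E
```

```text
[0.5474 0.1599 0.0497] [ 0.1  0.5 -3.3] [-0.   -0.02  0.04]
[0.5475 0.1598 0.0499] [ 0.2  0.6 -3.5] [0.02 0.04 0.03]
[0.5475 0.1599 0.0499] [ 0.   0.3 -3.2] [-0.03  0.04  0.03]
rail_hole [] [293.7 241.2]
jamb_holes [(0.67, [291.2, 241.0])] [293.7 241.2]
```

View pics/c6.png

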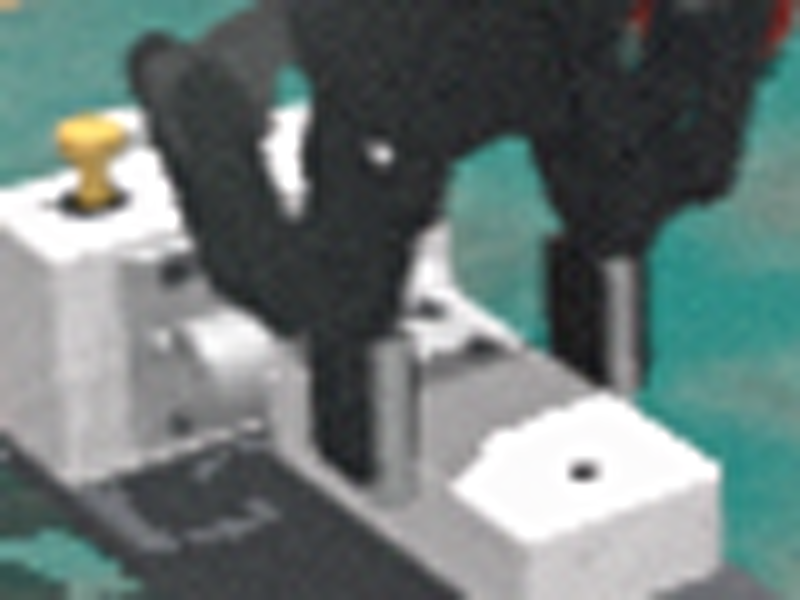

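The crop shows the rail level and inside the gap region, with weight only and no contact. I'll refine the relative offset by fitting edges of the fixture and rail in the same camera.

```bash
cat > edge.py <<'E'
from h import *
import pickle
from scipy.optimize import minimize
def score(p,E,T):
    g=cv2.GaussianBlur(cv2.cvtColor(p["color"],cv2.COLOR_RGB2GRAY).astype(np.float32),(0,0),.8)
    gx,gy=cv2.Sobel(g,-1,1,0),cv2.Sobel(g,-1,0,1); tot=0
    for a,b in E:
        P=np.array([proj(p,T(np.array(a)+(np.array(b)-a)*k)) for k in np.linspace(.06,.94,40)],np.float32)
        n=P[-1]-P[0]; n=np.array([-n[1],n[0]])/np.hypot(*n)
        s=lambda G:cv2.remap(G,P[:,:1],P[:,1:],cv2.INTER_LINEAR)[:,0]
        tot+=abs(s(gx)*n[0]+s(gy)*n[1]).mean()
    return tot/len(E)
def best(p,E,mk,v0,steps):
    v0=np.array(v0); b=max(((score(p,E,mk(v0+d)),tuple(d)) for d in steps))
    r=minimize(lambda v:-score(p,E,mk(v)),v0+b[1],method="Nelder-Mead",options=dict(initial_simplex=(v0+b[1])+np.vstack([np.zeros(len(v0)),np.eye(len(v0))*.0006])))
    return r.x,-r.fun,score(p,E,mk(v0))
G=[np.array([i,j])*.001 for i in range(-5,6) for j in range(-5,6)]
yaw=R.from_euler('z',-5.94,degrees=True)
mkF=lambda v:(lambda u:yaw.apply(np.array(u)/1e3)+[v[0],v[1],0])
t,s=pickle.load(open("fx.pkl","rb"))
tp=[((86,48,65),(86,-48,65)),((50,48,65),(50,-48,65)),((86,48,65),(50,48,65)),((50,-48,65),(86,-48,65)),((-103,48,10),(-103,-48,10)),((-103,48,10),(0,48,10)),((-103,-48,10),(0,-48,10))]
x=best(t,tp,mkF,[.5826,.1544],G); print("top fixture",x, "holes",mkF(x[0])((28,0,40)))
x=best(s,tp+[((50,48,65),(50,48,10))],mkF,[.5826,.1544],G); print("scene fixture",x,"holes",mkF(x[0])((28,0,40)))
s2=read_camera("scene"); p,r=Rt(); X=-r.as_matrix()[:,0]; Y=np.cross([0,0,1],X); c0=p-.0029*X+[0,0,-.0097]
mkR=lambda v:(lambda u:c0+[v[0],v[1],0]+X*u[0]/1e3+Y*u[1]/1e3+np.array([0,0,u[2]/1e3]))
re=[((-48,23,12),(-48,-23,12)),((-48,23,12),(-48,23,-12)),((-48,-23,12),(-48,-23,-12)),((-48,23,-12),(-48,-23,-12)),((-48,-23,12),(-15,-23,12)),((-48,23,-12),(-15,23,-12))]
x=best(s2,re,mkR,[0,0],G); print("scene rail dxy",x,"hole",mkR(x[0])((66,0,0)),"kin hole",mkR([0,0])((66,0,0)))
E
python3 edge.py
```

```text
top fixture (array([0.58310495, 0.15571601]), np.float64(168.25270080566406), np.float32(154.88902)) holes [0.61095461 0.15281837 0.04      ]
scene fixture (array([0.58062711, 0.15961986]), np.float64(163.8755340576172), np.float32(83.5016)) holes [0.60847677 0.15672222 0.04      ]
scene rail dxy (array([0.0020645 , 0.00064036]), np.float64(231.1433563232422), np.float32(198.81238)) hole [0.61228512 0.15412259 0.04024549] kin hole [0.61022063 0.15348222 0.04024549]
```

```bash
cat > e2.py <<'E'
exec(open("edge.py").read().split("t,s=pickle")[0])
t,s=pickle.load(open("fx.pkl","rb"))
def shift(p,E,T,rng=3,st=.1):
    b=(-1,)
    for dx in np.arange(-rng,rng+.01,st*2.5):
        for dy in np.arange(-rng,rng+.01,st*2.5):
            q=dict(p,cx=p["cx"]+dx,cy=p["cy"]+dy); v=score(q,E,T); b=max(b,(v,dx,dy))
    return np.round(b,2)
re=[((-48,23,12),(-48,-23,12)),((-48,23,12),(-48,23,-12)),((-48,-23,12),(-48,-23,-12)),((-48,23,-12),(-48,-23,-12)),((-48,-23,12),(-15,-23,12)),((-48,23,-12),(-15,23,-12))]
def rail(c,yaw):
    r=R.from_euler('z',yaw,degrees=True); return lambda u:r.apply(np.array(u)/1e3)+c
s0=dict(s,color=cv2.imread("pics/s0.png")[...,::-1].copy()); t0=dict(t,color=cv2.imread("pics/t0.png")[...,::-1].copy())
# bench rail: top view fit first
top=[((48,23,12),(-48,23,12)),((48,-23,12),(-48,-23,12)),((-48,23,12),(-48,-23,12)),((48,23,12),(48,-23,12))]
mk=lambda v:rail([v[0],v[1],.012],18.1+v[2]*1000)
x=best(t0,top,mk,[.4877,.3645,0],[np.array([i,j,k])*.001 for i in range(-3,4) for j in range(-3,4) for k in(-1,0,1)]); print("top rail",x)
E0=re[:4]+[((-48,23,12),(48,23,12))]
print("scene rail on bench px shift",shift(s0,E0[:1]+E0[1:2]+E0[3:4],mk(x[0])))
mkF=lambda v:(lambda u:yaw.apply(np.array(u)/1e3)+[v[0],v[1],0])
tp=[((86,48,65),(86,-48,65)),((50,48,65),(50,-48,65)),((86,48,65),(50,48,65)),((50,-48,65),(86,-48,65)),((-103,48,10),(-103,-48,10)),((-103,48,10),(0,48,10)),((-103,-48,10),(0,-48,10)),((50,48,65),(50,48,10))]
print("scene fixture px shift",shift(s,tp,mkF([.5831,.1557])))
bx=[((-25,-38,26),(-25,38,26)),((25,-38,26),(25,38,26)),((-25,-38,26),(25,-38,26)),((-25,38,26),(25,38,26))]
def box(c,yw):
    r=R.from_euler('z',yw,degrees=True); return lambda u:r.apply(np.array(u)/1e3)+c
print("scene orange box at start",shift(s0,bx,box([.540,.1565,.010],-5.7-90)))
s2=read_camera("scene"); p,r=Rt(); print(p)
print("scene rail held px shift",shift(s2,re,rail(p+[-.0029*.9946,.0003,-.0097],-5.94)))
E
python3 e2.py
```

```text
top rail (array([ 4.88898627e-01,  3.64947312e-01, -4.17922493e-04]), np.float64(223.59613037109375), np.float32(211.3278))
scene rail on bench px shift [152.56   3.    -3.  ]
scene fixture px shift [162.29  -0.75   1.  ]
scene orange box at start [203.77  -0.5    1.  ]
[0.54740112 0.15984733 0.04983971]
scene rail held px shift [230.65  -1.    -0.25]
```

>>> jog_arm --moves '[{"fingers":0.75,"slide":[0,0.7,0],"angular":[0,0,0]},{"fingers":0.75,"slide":[0,1.4,0],"angular":[0,0,0]},{"fingers":0.75,"slide":[0,2.1,0],"angular":[0,0,0]},{"fingers":0.75,"slide":[0,2.8,0],"angular":[0,0,0]},{"fingers":0.75,"slide":[0,2.8,0],"angular":[0,0,0]},{"fingers":0.75,"slide":[0,2.8,0],"angular":[0,0,0]}]'

```text
clock: 13.42
tcp_pos: [0.5476, 0.1627, 0.0497]
orientation: [0.0, 0.051, 0.999, 0.0]
wrist_force: [0.2, 0.2, -3.2]
finger_gap: 0.0443
grip_force: 72.6
```

>>> jog_arm --moves '[{"fingers":0.75,"slide":[0,0.8,0],"angular":[0,0,0]},{"fingers":0.75,"slide":[0,0.8,0],"angular":[0,0,0]},{"fingers":0.75,"slide":[0,0.8,0],"angular":[0,0,0]}]'

```text
clock: 13.67
tcp_pos: [0.5477, 0.1635, 0.0497]
orientation: [0.0, 0.051, 0.999, 0.0]
wrist_force: [-0.5, 0.2, -2.8]
finger_gap: 0.0441
grip_force: 72.6
```

>>> jog_arm --moves '[{"fingers":0.75,"slide":[0,0.8,0],"angular":[0,0,0]},{"fingers":0.75,"slide":[0,0.8,0],"angular":[0,0,0]},{"fingers":0.75,"slide":[0,0.8,0],"angular":[0,0,0]}]'

```text
clock: 13.92
tcp_pos: [0.5478, 0.1643, 0.0497]
orientation: [0.0, 0.051, 0.999, 0.0]
wrist_force: [-0.4, 0.4, -2.3]
finger_gap: 0.0445
grip_force: 72.7
```

>>> jog_arm --moves '[{"fingers":0.75,"slide":[0,0.8,0],"angular":[0,0,0]},{"fingers":0.75,"slide":[0,0.8,0],"angular":[0,0,0]},{"fingers":0.75,"slide":[0,0.8,0],"angular":[0,0,0]}]'

```text
clock: 14.17
tcp_pos: [0.5478, 0.165, 0.0497]
orientation: [0.0, 0.051, 0.999, 0.0]
wrist_force: [-0.2, -0.7, -3.2]
finger_gap: 0.044
grip_force: 72.6
```

>>> jog_arm --moves '[{"fingers":0.75,"slide":[0,0.8,0],"angular":[0,0,0]},{"fingers":0.75,"slide":[0,0.8,0],"angular":[0,0,0]},{"fingers":0.75,"slide":[0,0.8,0],"angular":[0,0,0]}]'

```text
clock: 14.42
tcp_pos: [0.5478, 0.1653, 0.0497]
orientation: [-0.0, 0.051, 0.999, -0.001]
wrist_force: [-0.5, -3.1, -3.1]
finger_gap: 0.0441
grip_force: 72.7
```

>>> jog_arm --moves '[{"fingers":0.75,"slide":[0,0.8,0],"angular":[0,0,0]},{"fingers":0.75,"slide":[0,0.8,0],"angular":[0,0,0]},{"fingers":0.75,"slide":[0,0.8,0],"angular":[0,0,0]}]'

```text
clock: 14.67
tcp_pos: [0.5478, 0.1654, 0.0496]
orientation: [-0.0, 0.051, 0.999, -0.001]
wrist_force: [-0.7, -5.6, -2.6]
finger_gap: 0.0438
grip_force: 72.8
```

Contact at TCP y = 165.1, so with 4 mm of clearance the centre is at 161.1. I'll go there, with small x and z corrections from the scene fit.

>>> jog_arm --moves '[{"fingers":0.75,"slide":[0.4,-2,0],"angular":[0,0,0]},{"fingers":0.75,"slide":[0.8,-4,0.3],"angular":[0,0,0]},{"fingers":0.75,"slide":[1.2,-5.5,0.6],"angular":[0,0,0]},{"fingers":0.75,"slide":[1.2,-5.5,0.6],"angular":[0,0,0]},{"fingers":0.75,"slide":[1.2,-5.5,0.6],"angular":[0,0,0]},{"fingers":0.75,"slide":[1.2,-5.5,0.6],"angular":[0,0,0]},{"fingers":0.75,"slide":[1.2,-5.5,0.6],"angular":[0,0,0]},{"fingers":0.75,"slide":[1.2,-5.5,0.6],"angular":[0,0,0]}]'

```text
clock: 15.33
tcp_pos: [0.5463, 0.1614, 0.0491]
orientation: [0.0, 0.051, 0.999, 0.0]
wrist_force: [0.6, -0.0, -4.0]
finger_gap: 0.0444
grip_force: 72.6
```

```bash
sed -i 's/^x=best.*top rail.*$/x=[[.4889,.3649,-.0004]]/' e2.py; python3 e2.py | tail -2; python3 -c "
from h import *
st=get_state();print(st['tcp_pos'],st['orientation'],st['wrist_force'],abs(st['qvel']).max(),st['clock'])"
```

```text
[0.54626268 0.16136461 0.04910327]
scene rail held px shift [232.03  -1.    -0.25]
[0.54626268 0.16136461 0.04910327] [3.51109739e-05 5.06101931e-02 9.98718478e-01 9.09513136e-05] [-0.17467101  0.11840142 -3.89018845] 0.0020049914256261804 15.3833
```

The rail is level and still, with only its weight on the wrist and no contact. Handing in.

```bash
python3 -c "
from workcell import *
print(hand_in())"
```

```text
the job is handed in; nothing more can be done
None
```

The orange-lid box is stacked squarely on the blue-lid column, and the job is handed in with the rail held still and level in the knuckle gap, touching nothing; the gap was centred by touch, but hole alignment fore-aft and in height rests on camera fits good to about 2 mm, and I got no verdict back.

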